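# Kit the amplifier parts into their matching trays

### The job

Four parts for an amplifier repair lie about the bench: a large and a small capacitor can, a transformer and a finned heat sink. Put each one into the kit tray whose recess has its shape and size, standing upright and flat on the floor of the recess; set the parts down, do not drop them. Leave the solder reel and the flux jar where they stand.

Things in the scene. Friction and masses are not known exactly. Their poses are not given: they have to be found in the camera images.
- large_can: The larger of two alike screw-terminal capacitors: upright grey can, 40 mm diameter, 65 mm high, black top disc with two small metal terminals 4 mm high. Origin: centre of the underside; z up along the can. About 0.1 kg.
- small_can: The smaller of the two capacitors: upright grey can, 25 mm diameter, 50 mm high, same top. Origin: centre of the underside; z up along the can. About 35 g.
- transformer: Small mains transformer standing on its foot plate: foot 66 (x) x 46 (y) x 3 mm, dark laminated steel core 66 x 24 mm up to 52 mm high, and in its middle an amber winding, 42 mm long (x) and 44 mm wide (y), from 9 to 45 mm high: grip the winding across y, 44 mm. Origin: centre of the underside; z up, x along its length. About 0.45 kg.
- heatsink: Finned bare-aluminium heat sink, an 80 (x) x 28 (y) x 45 (z) mm block standing on the bench with upright fins; the fin edges form its two long sides: grip across y, 28 mm. Origin: centre of the underside; z up, x along its length. About 0.13 kg.
- tray_large_can: Off-white rectangular plastic kit tray fixed flat on the bench, 112 x 88 mm and 10 mm high, with one 5 mm deep dark-floored recess in its middle: a round hole 56 mm across. Origin: centre of the underside; the recess is centred on it, its floor 5 mm above the origin, the rim top 10 mm above. z up, x along the 112 mm side, y along the 88 mm side. It is for the large capacitor.
- tray_small_can: Off-white rectangular plastic kit tray fixed flat on the bench, 112 x 88 mm and 10 mm high, with one 5 mm deep dark-floored recess in its middle: a round hole 41 mm across. Origin: centre of the underside; the recess is centred on it, its floor 5 mm above the origin, the rim top 10 mm above. z up, x along the 112 mm side, y along the 88 mm side. It is for the small capacitor.
- tray_transformer: Off-white rectangular plastic kit tray fixed flat on the bench, 112 x 88 mm and 10 mm high, with one 5 mm deep dark-floored recess in its middle: a rectangle 82 (x) x 62 (y) mm. Origin: centre of the underside; the recess is centred on it, its floor 5 mm above the origin, the rim top 10 mm above. z up, x along the 112 mm side, y along the 88 mm side. It is for the transformer, its length along x, either way round.
- tray_heatsink: Off-white rectangular plastic kit tray fixed flat on the bench, 112 x 88 mm and 10 mm high, with one 5 mm deep dark-floored recess in its middle: a long rectangle 96 (x) x 44 (y) mm. Origin: centre of the underside; the recess is centred on it, its floor 5 mm above the origin, the rim top 10 mm above. z up, x along the 112 mm side, y along the 88 mm side. It is for the heat sink, its length along x, either way round.
- solder_spool: Bystander: loose reel of solder standing on end, black flanges, 52 mm diameter, 38 mm high. Origin: centre of the underside. Not to be disturbed.
- flux_jar: Bystander: loose small amber flux jar with white cap, 44 mm diameter, 45 mm high. Origin: centre of the underside. Not to be disturbed.

How it is judged:
By the outcome, as a careful person would: the job done as asked, in the order asked, and still so for the second after the job is handed in, with the robot touching nothing.
It also fails if it takes over 128 s, if anything falls off the work surface, if the arm or the gripper's body presses on something with over 40 N, if the wrist force passes 120 N, or if a joint passes its speed limit or range.

### The arm

A 7-joint arm with a two-finger parallel gripper is mounted at the origin on the work surface. World frame = base frame: x ahead of the robot, y to its left, z up, the work surface at z = 0. Lengths are in m, angles in rad, forces in N, time in s.
With the tool pointing down it reaches from about 0.425 to 0.925 m from the base axis. Payload 6.8 kg.
Tool frame: the origin (TCP) lies midway between the tips of the shut fingers; the grasp point (between the pads) lies 19 mm behind it; z points along the fingers, y is the direction in which the jaws open and shut (so a half turn about z gives the same grasp; the last joint's range is limited). The gripper opens to 85 mm and grips with 20 to 120 N. Pads are 22 mm wide; open, the fingers measure 114 mm over their backs; the gripper's body (76 mm by 85 mm) begins 54 mm behind the grasp point. The pads swing forward as they close: fully open they stand 13 mm farther back than shut.
Start: joints at [-1.395, 0.477, 0.022, 1.555, -0.011, 1.109, -0.083], TCP at [0.189, 0.648, 0.231] pointing down, gripper open.
Joint ranges: [-2.96, 2.96], [-0.34, 2.1], [-1.41, 1.46], [0.24, 2.44], [-1.37, 4.51], [0.17, 1.92], [-2.96, 2.96]. Speed limits (rad/s): [2.39, 2.39, 3.14, 3.14, 3.14, 3.14, 3.14].

### API

Orientations are given as a unit quaternion [w, x, y, z].
In Python, from station import bot gives the robot as it stands. The module is installed in compiled form; this text tells all that it offers.
- The arm moves only by the tool play_rows, never from a script. Its argument "motion" is a list of rows, each a list of 2 entries, a list of its own where there are three numbers: the shift along the tool's x, y, z as a fraction of full scale, then the turn, a rotation vector about the tool's x, y, z as a fraction of full scale. In form: [[[tx, ty, tz], [rx, ry, rz]], ...]. A call has 1 to 8 rows; each row is the pose to reach, as a shift and turn from the pose measured when the call began, along the tool's axes at that moment, turning the shorter way round; what a row does not reach only later rows make up. Full scale, the value 1, is 400 mm for a shift and 360 degrees for a turn. A row lasts 1/10 s, in which the tool goes at most 50 mm and 8.59 degrees, less where a joint would pass 70% of its speed; a pose out of reach is approached as far as the arm can. A call with a number of a shift or a turn outside -1 to 1 is refused whole. A call with a gripper value outside its range is refused whole. "fingers" is the finger opening in mm, from 0 to 85.4, set as the call begins (left out, the last holds). The fingers move at their own pace and stop on an object; "grip_force" is the grip in N (left out, the last holds). Time passes only in rows, so rows that repeat a pose let the fingers close. It gives the time, the measured TCP pose, the force and the opening at its end, in the units of the state.
- bot.get_obs(): the state, without advancing time (a new reading comes with each control period).
- bot.read_camera(name): name is "side" or "top" or "wrist"; returns a dict with "pixels" (420x560x3 uint8, red, green, blue), "range_z" (420x560 float32, m along the optical axis (not along the pixel's ray), 0 where there is no reading), "fovy" (degrees; the focal length in pixels is half the picture's height over the tangent of half this angle, whatever the lens; pixels are square), "cx", "cy" (the principal point, pixels), "pose" (4x4, takes a point from camera to world coordinates). Camera axes: x right, y down, z forward; pixel columns grow to the right and rows downward; lengths in m; the calibration is good to about 2 mm. A picture is of the moment at which its call begins.
- bot.hand_in(): hands the job in, once; it reports no verdict.
The state is a dict: "t": time; "q": joint angles; "joint_vel": joint speeds; "joint_torque": joint torques, N m; "eef_pos": TCP position; "tool_rot": TCP orientation; "contact_force": force on the tool from outside, world axes, zero at the start; "torque": the same for the moment, N m; "gripper_width": opening from 0.0 (shut) to 1.0 (fully open).
Only numpy, scipy, OpenCV 4.12 (cv2) and the standard library are available. Lean on these libraries where they do the work, as an engineer would, in place of code of your own. Each camera call takes 0.05 s, during which the arm holds its last target.

## Working session

There is one attempt and no reset: what is moved stays moved. The work goes in short steps, Python scripts to look and compute and a tool call to move; the robot and the scene stay as the last step left them, time stands still between calls to the robot, and variables do not carry over. Pictures are saved under pics/ and viewed, and the job is handed in when it is done.

Besides the shell and the picture viewer there is one more tool, called after "Request:" in YAML: its name, and indented under it one key for each argument. play_rows: Moves the arm, as the interface text tells. Shift numbers are shares of 400 mm and turn numbers shares of 360 degrees, none past 1 either way. Its arguments: {"type":"object","properties":{"motion":{"type":"array"},"fingers":{"type":"number"},"grip_force":{"type":"number"}},"required":["motion"]}

```bash
mkdir -p pics
python3 - <<'E'
from station import bot
import cv2,numpy as np
o=bot.get_obs();print({k:np.round(v,3).tolist() for k,v in o.items()})
for n in ["top","side"]:
    c=bot.read_camera(n);cv2.imwrite(f"pics/{n}0.png",c["pixels"][:,:,::-1])
    print(n,c["fovy"],c["cx"],c["cy"],c["pose"].round(3).tolist(),(c["range_z"]>0).mean())
    np.savez(f"{n}0.npz",**c)
E
```

```text
{'t': 0.0, 'q': [-1.395, 0.478, 0.022, 1.556, -0.011, 1.109, -0.083], 'joint_vel': [0.0, -0.001, 0.001, 0.001, 0.001, 0.0, -0.001], 'joint_torque': [-0.0, -59.645, 1.608, -28.12, 0.013, 0.009, -0.0], 'eef_pos': [0.189, 0.647, 0.23], 'tool_rot': [-0.0, 0.141, 0.99, -0.001], 'contact_force': [0.143, 1.273, -0.544], 'torque': [-0.043, 0.027, -0.01], 'gripper_width': 0.996}
top 51.70487423259613 284.3079649806477 218.34325253755196 [[-0.011, -0.997, 0.074, 0.438], [-1.0, 0.012, 0.017, -0.023], [-0.018, -0.074, -0.997, 1.121], [0.0, 0.0, 0.0, 1.0]] 0.9958460884353741
side 51.57264227398873 280.16200319936473 207.76204901975993 [[0.972, -0.141, 0.189, 0.295], [-0.235, -0.635, 0.736, -0.843], [0.016, -0.76, -0.65, 0.773], [0.0, 0.0, 0.0, 1.0]] 0.9960671768707483
```

View pics/top0.png

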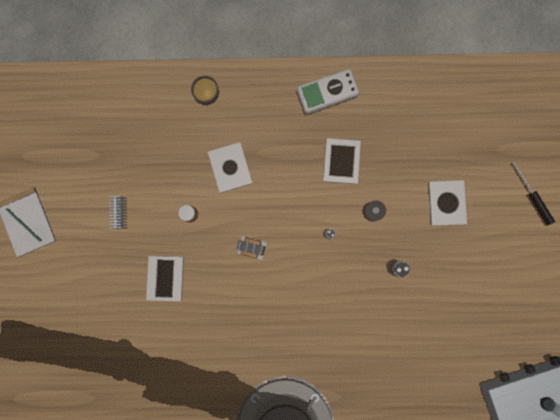

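View pics/side0.png

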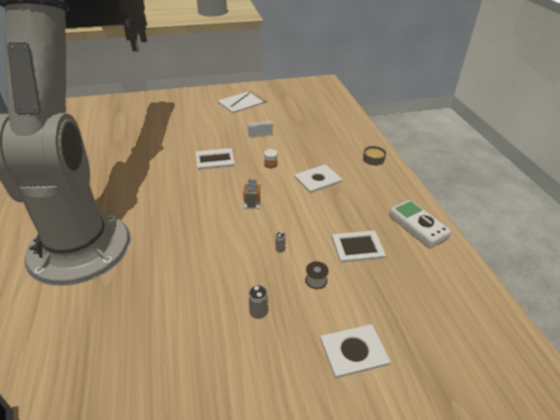

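```bash
cat > h.py <<'E'
import numpy as np,cv2
from scipy.spatial.transform import Rotation as R
def ld(n): return dict(np.load(n))
def f(c): return 210/np.tan(np.radians(float(c["fovy"]))/2)
def cloud(c):
    v,u=np.mgrid[0:420,0:560];z=c["range_z"];F=f(c)
    p=np.stack([(u-c["cx"])/F*z,(v-c["cy"])/F*z,z],-1)
    return p@c["pose"][:3,:3].T+c["pose"][:3,3]
def ray(c,u,v,h):
    F=f(c);d=c["pose"][:3,:3]@np.array([(u-c["cx"])/F,(v-c["cy"])/F,1]);o=c["pose"][:3,3]
    return o+d*(h-o[2])/d[2]
E
python3 - <<'E'
from h import *
c=ld("top0.npz");P=cloud(c);im=c["pixels"]
big=cv2.resize(im[120:320,80:480,::-1],None,fx=2,fy=2,interpolation=cv2.INTER_CUBIC);cv2.imwrite("pics/topz.png",big)
z=P[...,2]
print("bench z",[round(float(z[y,x]),4) for x,y in [(280,300),(290,130),(80,300),(480,270)]])
roi=np.zeros(z.shape,np.uint8);roi[120:320,80:490]=1
m=((z>0.006)&(roi>0)).astype(np.uint8)
n,l,s,ct=cv2.connectedComponentsWithStats(m)
for i in range(1,n):
    if s[i,4]<15: continue
    mm=l==i;pz=z[mm];zt=np.percentile(pz,95)
    r=cv2.minAreaRect(np.argwhere(mm)[:,::-1].astype(np.float32))
    print(s[i].tolist(),"px c",np.round(r[0],1),"size",np.round(r[1],1),"ang",round(r[2],1),"zmax",zt.round(3),"xy mean",P[mm][:,:2].mean(0).round(3))
E
```

```text
bench z [0.0007, 0.0005, 0.0005, -0.0011]
[324, 139, 37, 45, 1102] px c [342.2 160.9] size [35. 43.] ang 4.1 zmax 0.014 xy mean [ 0.666 -0.153]
[208, 143, 45, 50, 1375] px c [229.8 167.5] size [43.6 34. ] ang 73.6 zmax 0.014 xy mean [0.654 0.136]
[429, 181, 38, 45, 1320] px c [447.5 202.7] size [44.  35.4] ang 86.4 zmax 0.014 xy mean [ 0.555 -0.42 ]
[110, 196, 18, 33, 421] px c [118.5 212. ] size [32. 17.] ang 90.0 zmax 0.049 xy mean [0.538 0.414]
[365, 199, 21, 22, 347] px c [375.  209.5] size [21. 20.] ang 90.0 zmax 0.042 xy mean [ 0.534 -0.229]
[179, 205, 20, 18, 268] px c [188.1 213.4] size [19.4 16.2] ang 14.0 zmax 0.049 xy mean [0.533 0.237]
[325, 229, 11, 10, 93] px c [330.  233.5] size [ 9. 10.] ang 90.0 zmax 0.056 xy mean [ 0.478 -0.116]
[237, 237, 29, 21, 421] px c [250.6 247.5] size [27.7 17.9] ang 14.9 zmax 0.056 xy mean [0.446 0.079]
[147, 255, 37, 47, 1285] px c [164.3 277.5] size [35.9 46. ] ang 2.7 zmax 0.014 xy mean [0.371 0.302]
[389, 261, 22, 17, 300] px c [399.5 269. ] size [16. 21.] ang 90.0 zmax 0.07 xy mean [ 0.391 -0.282]
```

View pics/topz.png

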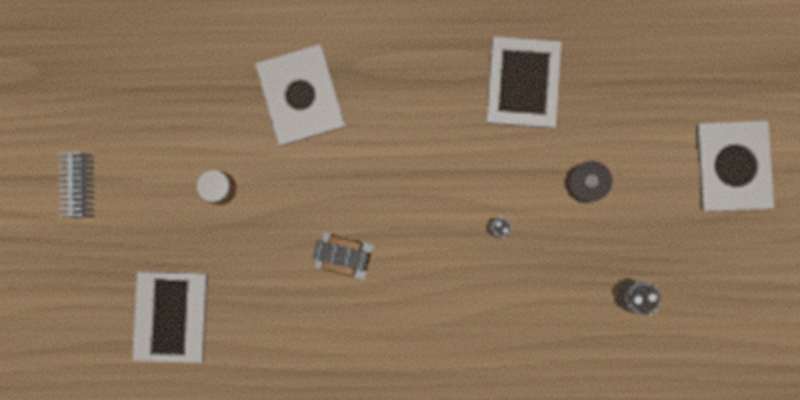

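```bash
cat >> h.py <<'E'
def plan(o,*tg):
    """tg: (x,y,z,jaw_angle_deg)"""
    q=o["tool_rot"];R0=R.from_quat([q[1],q[2],q[3],q[0]]).as_matrix();p=np.array(o["eef_pos"])
    ya=np.degrees(np.arctan2(R0[1,1],R0[0,1]))
    print("t",round(float(o["t"]),2),"tcp",p.round(4),"jaw",round(ya,1),"tilt",np.degrees(np.arccos(-R0[2,2])).round(2),"q7",round(float(o["q"][6]),2),"w",round(float(o["gripper_width"]),3),"F",np.round(o["contact_force"],1))
    for x,y,z,a in tg:
        a=ya+(a-ya+90)%180-90
        yy=np.array([np.cos(np.radians(a)),np.sin(np.radians(a)),0]);zz=np.array([0,0,-1.]);xx=np.cross(yy,zz)
        Rt=np.stack([xx,yy,zz],1)
        d=R0.T@(np.array([x,y,z])-p);rv=R.from_matrix(R0.T@Rt).as_rotvec()
        n=max(np.linalg.norm(d)/.05,np.degrees(np.linalg.norm(rv))/8.59)
        print((x,y,z,round(a,1)),"->",[(d/.4).round(4).tolist(),(rv/2/np.pi).round(4).tolist()],"rows",round(n,1))
E
python3 - <<'E'
from h import *
from station import bot
c=ld("top0.npz");F=f(c)
print("hs",ray(c,118,212,.045),"hstray",ray(c,164.5,278,.007))
plan(bot.get_obs(),(.5,.414,.23,90),(.52,.414,.2,90))
E
```

```text
hs [0.53861081 0.41315567 0.045     ] hstray [0.37068339 0.30540596 0.007     ]
t 0.1 tcp [0.1889 0.6475 0.2304] jaw 73.7 tilt 0.09 q7 -0.08 w 0.998 F [-0.1  0.2 -0.1]
(0.5, 0.414, 0.23, np.float64(90.0)) -> [[-0.9102, -0.3426, 0.0017], [-0.0003, -0.0, -0.0452]] rows 7.8
(0.52, 0.414, 0.2, np.float64(90.0)) -> [[-0.9582, -0.3285, 0.0767], [-0.0003, -0.0, -0.0452]] rows 8.1
```

Request:
play_rows:
  motion:
    - [[-0.15, -0.06, 0], [0, 0, -0.01]]
    - [[-0.3, -0.11, 0], [0, 0, -0.02]]
    - [[-0.45, -0.17, 0.02], [0, 0, -0.03]]
    - [[-0.6, -0.22, 0.03], [0, 0, -0.04]]
    - [[-0.75, -0.27, 0.05], [0, 0, -0.045]]
    - [[-0.9, -0.31, 0.07], [0, 0, -0.045]]
    - [[-0.958, -0.3285, 0.0767], [-0.0003, 0, -0.045]]
    - [[-0.958, -0.3285, 0.0767], [-0.0003, 0, -0.045]]
  fingers: 85

```text
t: 0.9
eef_pos: [0.5153, 0.4163, 0.2003]
tool_rot: [-0.0, 0.0, 1.0, -0.0]
contact_force: [-0.1, -0.0, 0.3]
gripper_width: 0.995
```

```bash
cat > snap.py <<'E'
import sys
from h import *
from station import bot
n=sys.argv[1];cam=sys.argv[2] if len(sys.argv)>2 else "wrist"
c=bot.read_camera(cam);np.savez(n+".npz",**c);cv2.imwrite(f"pics/{n}.png",c["pixels"][:,:,::-1])
print(c["pose"].round(3).tolist(),f(c))
plan(bot.get_obs())
E
python3 snap.py w1
```

```text
[[0.0, 0.965, 0.263, 0.449], [1.0, -0.0, -0.0, 0.416], [-0.0, 0.263, -0.965, 0.345], [0.0, 0.0, 0.0, 1.0]] 314.7533478336092
t 0.95 tcp [0.5241 0.4074 0.1993] jaw 89.3 tilt 0.42 q7 0.83 w 0.993 F [ 6.6 -5.8  0.6]
```

View pics/w1.png

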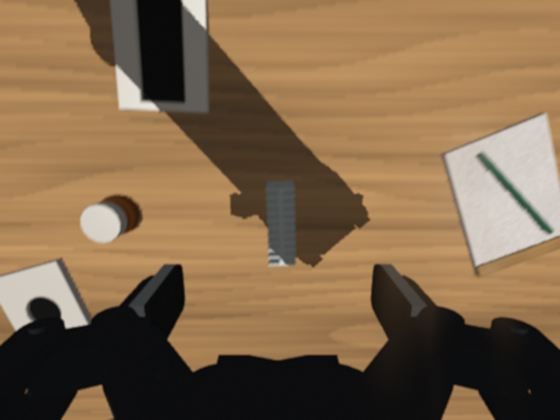

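```bash
python3 snap.py w2
cat > obj.py <<'E'
import sys
from h import *
def rect(npz,zlo,zhi,c0,rad):
    c=ld(npz);P=cloud(c);z=P[...,2]
    m=((z>zlo)&(z<zhi)&(np.hypot(P[...,0]-c0[0],P[...,1]-c0[1])<rad)&(c["range_z"]>0)).astype(np.uint8)
    n,l,s,_=cv2.connectedComponentsWithStats(m)
    i=1+np.argmax(s[1:,4]);mm=l==i
    q=P[mm];r=cv2.minAreaRect((q[:,:2]*1000).astype(np.float32))
    cc=cv2.minEnclosingCircle((q[:,:2]*1000).astype(np.float32))
    print(npz,"N",mm.sum(),"z med",np.median(q[:,2]).round(4),"rect c",np.round(r[0],1),"sz",np.round(r[1],1),"ang",round(r[2],1),"circ",np.round(cc[0],1),round(cc[1],1),"mean",(q[:,:2].mean(0)*1000).round(1),"uv",np.argwhere(mm)[:,::-1].min(0),np.argwhere(mm)[:,::-1].max(0))
    return r
if __name__=="__main__":
    a=[float(x) for x in sys.argv[2:]];rect(sys.argv[1],a[0],a[1],a[2:4],a[4])
E
python3 obj.py w2.npz .035 .06 .538 .413 .07;python3 obj.py w1.npz .035 .06 .538 .413 .07; python3 obj.py top0.npz .035 .06 .538 .413 .07; python3 obj.py w2.npz .006 .06 .37 .305 .08; python3 obj.py top0.npz .006 .06 .37 .305 .08
```

```text
[[0.012, 0.963, 0.268, 0.457], [1.0, -0.01, -0.009, 0.409], [-0.006, 0.268, -0.963, 0.344], [0.0, 0.0, 0.0, 1.0]] 314.7533478336092
t 1.0 tcp [0.5213 0.4095 0.1995] jaw 89.2 tilt 0.34 q7 0.82 w 0.996 F [ 0.8 -0.3 -0.4]
w2.npz N 1776 z med 0.0464 rect c [541.  420.7] sz [80.7 28.1] ang 1.8 circ [540.6 420.7] 42.1 mean [542.1 420.6] uv [277 175] [307 255]
w1.npz N 1787 z med 0.0463 rect c [541.2 420.6] sz [80.8 27.9] ang 1.8 circ [540.8 420.8] 42.2 mean [541.9 420.5] uv [267 184] [296 264]
top0.npz N 244 z med 0.0451 rect c [539.1 419.9] sz [79.9 29.1] ang 1.8 circ [539.2 420.1] 42.1 mean [539.7 418.9] uv [110 196] [122 228]
w2.npz N 9163 z med 0.011 rect c [383.7 303.9] sz [89.  89.4] ang 87.7 circ [383.6 304.1] 62.7 mean [383.1 304.2] uv [119   0] [217 101]
top0.npz N 1278 z med 0.0101 rect c [371.6 304.3] sz [ 89.7 117.2] ang 87.7 circ [370.9 304.4] 70.3 mean [370.1 304.3] uv [147 255] [183 301]
```

Run:
```python
from h import *
from station import bot
plan(bot.get_obs(),(.5405,.4205,.1,91.8),(.5405,.4205,.012,91.8))
```

```text
t 1.0 tcp [0.5213 0.4095 0.1995] jaw 89.2 tilt 0.34 q7 0.82 w 0.996 F [ 0.8 -0.3 -0.4]
(0.5405, 0.4205, 0.1, np.float64(91.8)) -> [[-0.0468, 0.0295, 0.2488], [-0.0008, 0.0004, -0.0071]] rows 2.0
(0.5405, 0.4205, 0.012, np.float64(91.8)) -> [[-0.0462, 0.0307, 0.4688], [-0.0008, 0.0004, -0.0071]] rows 3.8
```

Request:
play_rows:
  motion:
    - [[-0.02, 0.015, 0.06], [-0.0004, 0.0002, -0.004]]
    - [[-0.04, 0.027, 0.14], [-0.0008, 0.0004, -0.007]]
    - [[-0.0465, 0.03, 0.22], [-0.0008, 0.0004, -0.007]]
    - [[-0.0465, 0.03, 0.28], [-0.0008, 0.0004, -0.007]]
    - [[-0.0465, 0.03, 0.33], [-0.0008, 0.0004, -0.007]]
    - [[-0.0465, 0.0305, 0.37], [-0.0008, 0.0004, -0.007]]
  fingers: 70

```text
t: 1.6
eef_pos: [0.5396, 0.4202, 0.0495]
tool_rot: [-0.001, -0.015, 1.0, -0.001]
contact_force: [-0.1, -0.5, -0.7]
gripper_width: 0.817
```

Run:
```python
from h import *
from station import bot
plan(bot.get_obs(),(.5405,.4205,.012,91.8))
```

```text
t 1.6 tcp [0.5396 0.4202 0.0495] jaw 91.7 tilt 0.13 q7 0.88 w 0.817 F [-0.1 -0.5 -0.7]
(0.5405, 0.4205, 0.012, np.float64(91.8)) -> [[-0.0024, 0.001, 0.0938], [-0.0003, -0.0003, -0.0001]] rows 0.8
```

Request:
play_rows:
  motion:
    - [[-0.0024, 0.001, 0.04], [0, 0, 0]]
    - [[-0.0024, 0.001, 0.075], [0, 0, 0]]
    - [[-0.0024, 0.001, 0.094], [0, 0, 0]]
    - [[-0.0024, 0.001, 0.094], [0, 0, 0]]

```text
t: 2.0
eef_pos: [0.5399, 0.4201, 0.0108]
tool_rot: [-0.001, -0.015, 1.0, -0.001]
contact_force: [0.8, 0.6, 1.0]
gripper_width: 0.818
```

Request:
play_rows:
  motion:
    - [[0, 0, 0], [0, 0, 0]]
    - [[0, 0, 0], [0, 0, 0]]
    - [[0, 0, 0], [0, 0, 0]]
    - [[0, 0, 0], [0, 0, 0]]
    - [[0, 0, 0], [0, 0, 0]]
    - [[0, 0, 0], [0, 0, 0]]
    - [[0, 0, 0], [0, 0, 0]]
    - [[0, 0, 0], [0, 0, 0]]
  fingers: 15
  grip_force: 35

```text
t: 2.8
eef_pos: [0.5405, 0.4206, 0.0117]
tool_rot: [-0.001, -0.015, 1.0, -0.001]
contact_force: [0.3, -0.4, 5.0]
gripper_width: 0.323
```

```bash
python3 snap.py w3
```

```text
[[-0.031, 0.965, 0.262, 0.474], [1.0, 0.031, 0.006, 0.419], [-0.002, 0.262, -0.965, 0.156], [0.0, 0.0, 0.0, 1.0]] 314.7533478336092
t 2.85 tcp [0.5405 0.4206 0.0117] jaw 91.8 tilt 0.14 q7 0.88 w 0.322 F [ 0. -0.  6.]
```

View pics/w3.png

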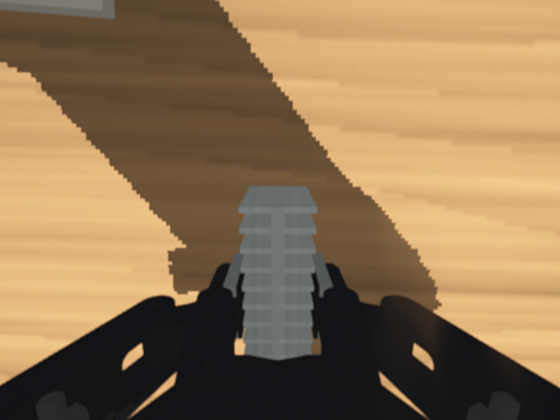

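Run:
```python
from h import *
from station import bot
plan(bot.get_obs(),(.5405,.4205,.09,91.8),(.3712,.3044,.09,87.7))
```

```text
t 2.85 tcp [0.5405 0.4206 0.0117] jaw 91.8 tilt 0.14 q7 0.88 w 0.322 F [ 0. -0.  6.]
(0.5405, 0.4205, 0.09, np.float64(91.8)) -> [[0.0003, -0.0006, -0.1957], [-0.0003, -0.0003, -0.0001]] rows 1.6
(0.3712, 0.3044, 0.09, np.float64(87.7)) -> [[0.4323, -0.2778, -0.1944], [-0.0003, -0.0003, 0.0113]] rows 4.4
```

Request:
play_rows:
  motion:
    - [[0, 0, -0.03], [0, 0, 0]]
    - [[0, 0, -0.08], [0, 0, 0]]
    - [[0, 0, -0.13], [0, 0, 0]]
    - [[0, 0, -0.17], [0, 0, 0]]
    - [[0, 0, -0.195], [0, 0, 0]]
    - [[0.05, -0.03, -0.195], [0, 0, 0.001]]
    - [[0.12, -0.08, -0.195], [0, 0, 0.003]]
    - [[0.2, -0.13, -0.195], [0, 0, 0.005]]

```text
t: 3.65
eef_pos: [0.4617, 0.3655, 0.0898]
tool_rot: [-0.001, 0.001, 1.0, -0.001]
contact_force: [-1.0, -0.2, -2.0]
gripper_width: 0.323
```

Run:
```python
from h import *
from station import bot
plan(bot.get_obs(),(.3712,.3044,.09,87.7))
```

```text
t 3.65 tcp [0.4617 0.3655 0.0898] jaw 89.9 tilt 0.14 q7 0.82 w 0.323 F [-1.  -0.2 -2. ]
(0.3712, 0.3044, 0.09, np.float64(87.7)) -> [[0.2259, -0.1531, 0.0003], [-0.0003, -0.0002, 0.0061]] rows 2.2
```

Request:
play_rows:
  motion:
    - [[0.07, -0.05, 0], [0, 0, 0.002]]
    - [[0.13, -0.09, 0], [0, 0, 0.004]]
    - [[0.18, -0.12, 0], [0, 0, 0.006]]
    - [[0.21, -0.142, 0], [0, 0, 0.006]]
    - [[0.226, -0.153, 0], [-0.0003, -0.0002, 0.006]]
    - [[0.226, -0.153, 0], [-0.0003, -0.0002, 0.006]]
    - [[0.226, -0.153, 0], [-0.0003, -0.0002, 0.006]]

```text
t: 4.35
eef_pos: [0.3719, 0.305, 0.0904]
tool_rot: [0.0, 0.02, 1.0, 0.0]
contact_force: [0.6, 0.4, -1.5]
gripper_width: 0.32
```

```bash
python3 snap.py w4; python3 snap.py s4 side;python3 obj.py w4.npz .0065 .014 .37 .305 .08
python3 - <<'E'
from h import *
from station import bot
plan(bot.get_obs(),(.3712,.3044,.03,87.7),(.3712,.3044,.018,87.7))
E
```

```text
[[0.039, 0.964, 0.264, 0.305], [0.999, -0.038, -0.01, 0.307], [0.001, 0.264, -0.964, 0.235], [0.0, 0.0, 0.0, 1.0]] 314.7533478336092
t 4.4 tcp [0.3721 0.3051 0.0903] jaw 87.7 tilt 0.05 q7 0.74 w 0.327 F [-0.3  0.3 -1.4]
[[0.972, -0.141, 0.189, 0.295], [-0.235, -0.635, 0.736, -0.843], [0.016, -0.76, -0.65, 0.773], [0.0, 0.0, 0.0, 1.0]] 434.67066659566507
t 4.45 tcp [0.3721 0.3051 0.0903] jaw 87.7 tilt 0.05 q7 0.74 w 0.325 F [-0.4  0.3 -1.8]
w4.npz N 8369 z med 0.0119 rect c [360.7 305. ] sz [88.3 89.3] ang 87.8 circ [360.7 305. ] 62.4 mean [346.6 305.3] uv [214 146] [340 265]
t 4.45 tcp [0.3721 0.3051 0.0903] jaw 87.7 tilt 0.05 q7 0.74 w 0.325 F [-0.4  0.3 -1.8]
(0.3712, 0.3044, 0.03, np.float64(87.7)) -> [[0.0022, -0.002, 0.1506], [0.0001, 0.0001, 0.0001]] rows 1.2
(0.3712, 0.3044, 0.018, np.float64(87.7)) -> [[0.0023, -0.002, 0.1806], [0.0001, 0.0001, 0.0001]] rows 1.4
```

View pics/w4.png

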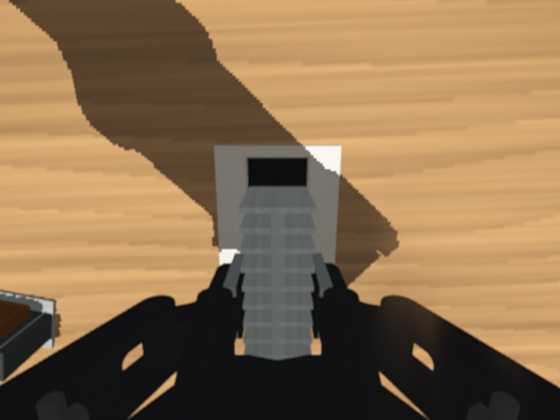

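View pics/s4.png

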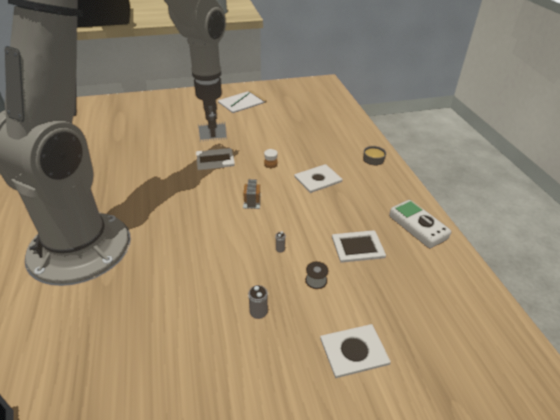

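Run:
```python
from h import *
c=ld("w4.npz")
for u,v,h in [(215,146,.01),(341,146,.01),(248,158,.01),(306,158,.01)]: print(ray(c,u,v,h).round(4))
t=ld("top0.npz");print(ray(t,164.5,256,.01), ray(t,164.5,300.5,.01))
c=ld("w2.npz")
for x,y in [(w,h) for w in () for h in ()]: pass
```

```text
[0.3146 0.2635 0.01  ]
[0.318  0.3514 0.01  ]
[0.3237 0.286  0.01  ]
[0.3253 0.3269 0.01  ]
[0.42694802 0.30506719 0.01      ] [0.31393687 0.30396937 0.01      ]
```

Request:
play_rows:
  motion:
    - [[0, 0, 0.04], [0, 0, 0]]
    - [[0, 0, 0.08], [0, 0, 0]]
    - [[0, 0, 0.12], [0, 0, 0]]
    - [[0, 0, 0.145], [0, 0, 0]]
    - [[0, 0, 0.16], [0, 0, 0]]
    - [[0, 0, 0.17], [0, 0, 0]]
    - [[0, 0, 0.178], [0, 0, 0]]
    - [[0, 0, 0.182], [0, 0, 0]]

```text
t: 5.25
eef_pos: [0.3723, 0.3054, 0.0175]
tool_rot: [0.0, 0.02, 1.0, 0.0]
contact_force: [-0.1, 1.0, -0.9]
gripper_width: 0.321
```

Request:
play_rows:
  motion:
    - [[0, 0, 0.001], [0, 0, 0]]
    - [[0, 0, 0.001], [0, 0, 0]]

```text
t: 5.45
eef_pos: [0.3724, 0.3055, 0.0174]
tool_rot: [0.001, 0.02, 1.0, 0.001]
contact_force: [0.7, -0.2, -1.3]
gripper_width: 0.33
```

Request:
play_rows:
  motion:
    - [[0, 0, 0.0015], [0, 0, 0]]
    - [[0, 0, 0.003], [0, 0, 0]]
    - [[0, 0, 0.003], [0, 0, 0]]

```text
t: 5.75
eef_pos: [0.3727, 0.3058, 0.0167]
tool_rot: [0.001, 0.02, 1.0, 0.001]
contact_force: [-0.2, -0.8, 4.2]
gripper_width: 0.322
```

Request:
play_rows:
  motion:
    - [[0, 0, 0], [0, 0, 0]]
    - [[0, 0, 0], [0, 0, 0]]
    - [[0, 0, 0], [0, 0, 0]]
    - [[0, 0, 0], [0, 0, 0]]
    - [[0, 0, 0], [0, 0, 0]]
  fingers: 60

```text
t: 6.25
eef_pos: [0.3727, 0.3058, 0.0166]
tool_rot: [0.001, 0.02, 1.0, 0.001]
contact_force: [-0.6, -0.3, 0.4]
gripper_width: 0.697
```

Request:
play_rows:
  motion:
    - [[0, 0, -0.03], [0, 0, 0]]
    - [[0, 0, -0.1], [0, 0, 0]]
    - [[0, 0, -0.2], [0, 0, 0]]
    - [[0, 0, -0.3], [0, 0, 0]]
    - [[0, 0, -0.4], [0, 0, 0]]
    - [[0, 0, -0.45], [0, 0, 0]]
    - [[0, 0, -0.45], [0, 0, 0]]

```text
t: 6.95
eef_pos: [0.3739, 0.3068, 0.2007]
tool_rot: [0.003, 0.02, 1.0, 0.004]
contact_force: [0.2, -0.3, 0.3]
gripper_width: 0.693
```

```bash
python3 snap.py w5; python3 obj.py w5.npz .043 .065 .37 .305 .08;python3 obj.py w5.npz .006 .06 .37 .305 .08;python3 obj.py top0.npz .04 .06 .446 .079 .06; python3 obj.py top0.npz .046 .06 .446 .079 .06
python3 - <<'E'
from h import *
from station import bot
plan(bot.get_obs(),(.45,.08,.2,75))
E
```

```text
[[0.039, 0.962, 0.27, 0.307], [0.999, -0.04, -0.004, 0.308], [0.007, 0.27, -0.963, 0.345], [0.0, 0.0, 0.0, 1.0]] 314.7533478336092
t 7.0 tcp [0.373  0.306  0.1987] jaw 87.7 tilt 0.36 q7 0.73 w 0.703 F [-0.5  0.7 -0.7]
w5.npz N 1532 z med 0.0516 rect c [373.4 305.6] sz [28.  80.3] ang 87.7 circ [373.1 305.4] 42.2 mean [374.4 305.5] uv [260 158] [290 240]
w5.npz N 8380 z med 0.0123 rect c [372.2 304.6] sz [ 88.2 111.6] ang 87.7 circ [372.2 304.7] 70.5 mean [367.7 304.7] uv [232 138] [316 240]
top0.npz N 393 z med 0.0516 rect c [445.8  80.9] sz [65.8 43.3] ang 75.3 circ [445.4  80.9] 34.2 mean [446.   80.7] uv [237 238] [264 257]
top0.npz N 328 z med 0.0524 rect c [446.8  80.7] sz [65.8 41.3] ang 75.5 circ [445.4  80.9] 34.2 mean [446.   80.6] uv [237 238] [264 257]
t 7.0 tcp [0.373  0.306  0.1987] jaw 87.7 tilt 0.36 q7 0.73 w 0.703 F [-0.5  0.7 -0.7]
(0.45, 0.08, 0.2, np.float64(75.0)) -> [[-0.2148, -0.5569, -0.0052], [0.0008, 0.0006, 0.0353]] rows 4.8
```

View pics/w5.png

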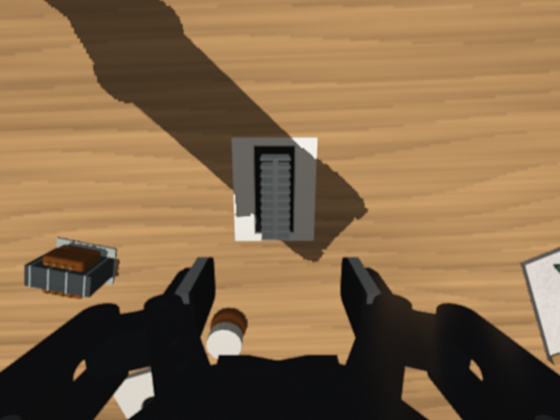

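```bash
python3 - <<'E'
from h import *
from station import bot
plan(bot.get_obs(),(.446,.081,.2,165.3))
E
python3 obj.py top0.npz .006 .06 .67 -.153 .08
```

```text
t 7.0 tcp [0.373  0.306  0.1987] jaw 87.7 tilt 0.36 q7 0.73 w 0.703 F [-0.5  0.7 -0.7]
(0.446, 0.081, 0.2, np.float64(165.3)) -> [[-0.2047, -0.5548, -0.0053], [0.0002, 0.0011, -0.2155]] rows 9.0
top0.npz N 1095 z med 0.0096 rect c [ 667.9 -155.4] sz [ 90.8 112.5] ang 85.2 circ [ 668.  -156.2] 69.9 mean [ 667.9 -153.9] uv [324 139] [360 183]
```

Request:
play_rows:
  motion:
    - [[-0.03, -0.08, 0], [0, 0, -0.023]]
    - [[-0.06, -0.16, 0], [0, 0, -0.046]]
    - [[-0.09, -0.25, 0], [0, 0, -0.069]]
    - [[-0.12, -0.34, 0], [0, 0, -0.092]]
    - [[-0.15, -0.42, -0.003], [0, 0, -0.115]]
    - [[-0.18, -0.49, -0.005], [0, 0.001, -0.138]]
    - [[-0.2, -0.54, -0.005], [0, 0.001, -0.161]]
    - [[-0.205, -0.555, -0.005], [0, 0.001, -0.184]]
  fingers: 75

```text
t: 7.8
eef_pos: [0.4458, 0.0777, 0.1988]
tool_rot: [-0.001, -0.53, 0.848, 0.001]
contact_force: [0.5, 0.9, -0.7]
gripper_width: 0.875
```

Request:
play_rows:
  motion:
    - [[0, 0, 0], [0, 0, -0.02]]
    - [[0, 0, 0], [0, 0, -0.032]]
    - [[0, 0, 0], [0, 0, -0.032]]
    - [[0, 0, 0], [0, 0, -0.032]]

```text
t: 8.2
eef_pos: [0.4452, 0.0776, 0.1981]
tool_rot: [-0.002, -0.612, 0.791, 0.001]
contact_force: [-0.2, -0.7, 0.6]
gripper_width: 0.877
```

```bash
python3 snap.py w6; python3 obj.py w6.npz .04 .06 .446 .081 .06; python3 obj.py w6.npz .048 .06 .446 .081 .06;  python3 obj.py w6.npz .01 .06 .446 .081 .06
python3 - <<'E'
from h import *
from station import bot
plan(bot.get_obs(),(.446,.081,.06,165.3),(.446,.081,.012,165.3))
E
```

```text
[[-0.968, 0.243, 0.062, 0.429], [0.251, 0.934, 0.254, 0.013], [0.004, 0.262, -0.965, 0.343], [0.0, 0.0, 0.0, 1.0]] 314.7533478336092
t 8.25 tcp [0.4453 0.0777 0.1983] jaw 165.4 tilt 0.24 q7 2.6 w 0.877 F [-0.8 -0.5  0.4]
w6.npz N 2579 z med 0.0536 rect c [447.5  81. ] sz [66.3 43.6] ang 76.5 circ [447.4  81.3] 34.7 mean [446.8  79.6] uv [254 172] [298 241]
w6.npz N 1721 z med 0.054 rect c [447.7  81.2] sz [66.3 27.7] ang 75.2 circ [447.4  81.3] 34.7 mean [446.9  79.8] uv [261 173] [290 241]
w6.npz N 2729 z med 0.0535 rect c [447.2  81.2] sz [66.3 43.6] ang 75.7 circ [447.4  81.2] 34.8 mean [446.4  78.2] uv [254 168] [298 241]
t 8.25 tcp [0.4453 0.0777 0.1983] jaw 165.4 tilt 0.24 q7 2.6 w 0.877 F [-0.8 -0.5  0.4]
(0.446, 0.081, 0.06, np.float64(165.3)) -> [[-0.009, -0.001, 0.3457], [0.0006, -0.0002, 0.0004]] rows 2.8
(0.446, 0.081, 0.012, np.float64(165.3)) -> [[-0.0091, -0.0015, 0.4657], [0.0006, -0.0002, 0.0004]] rows 3.7
```

View pics/w6.png

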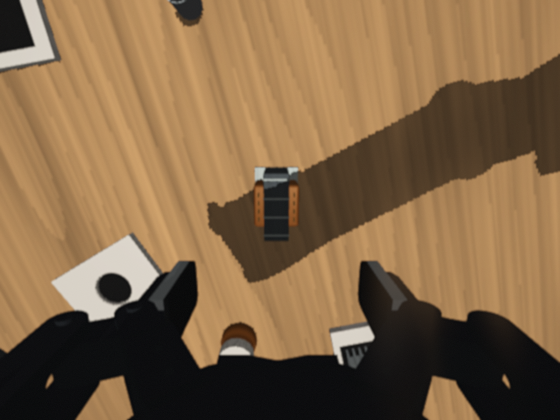

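Request:
play_rows:
  motion:
    - [[-0.005, -0.002, 0.06], [0.0006, 0, 0]]
    - [[-0.009, -0.0035, 0.14], [0.0006, 0, 0]]
    - [[-0.009, -0.0035, 0.22], [0.0006, 0, 0]]
    - [[-0.009, -0.0035, 0.3], [0.0006, 0, 0]]
    - [[-0.009, -0.0035, 0.37], [0.0006, 0, 0]]
    - [[-0.009, -0.0035, 0.42], [0.0006, 0, 0]]
    - [[-0.009, -0.0035, 0.45], [0.0006, 0, 0]]
    - [[-0.009, -0.0035, 0.463], [0.0006, 0, 0]]

```text
t: 9.05
eef_pos: [0.4463, 0.0807, 0.0121]
tool_rot: [-0.001, -0.612, 0.791, -0.0]
contact_force: [0.4, 0.5, 0.0]
gripper_width: 0.877
```

Request:
play_rows:
  motion:
    - [[0, 0, 0], [0, 0, 0]]
    - [[0, 0, 0], [0, 0, 0]]
    - [[0, 0, 0], [0, 0, 0]]
    - [[0, 0, 0], [0, 0, 0]]
    - [[0, 0, 0], [0, 0, 0]]
    - [[0, 0, 0], [0, 0, 0]]
    - [[0, 0, 0], [0, 0, 0]]
  fingers: 30
  grip_force: 60

```text
t: 9.75
eef_pos: [0.447, 0.0809, 0.013]
tool_rot: [-0.001, -0.612, 0.791, -0.0]
contact_force: [-1.0, 0.5, 8.0]
gripper_width: 0.504
```

```bash
python3 snap.py w7
python3 - <<'E'
from h import *
from station import bot
plan(bot.get_obs(),(.447,.081,.11,165.3),(.52,.0,.11,140),(.668,-.155,.11,85.2))
E
```

```text
[[-0.968, 0.242, 0.067, 0.43], [0.251, 0.934, 0.253, 0.016], [-0.001, 0.262, -0.965, 0.158], [0.0, 0.0, 0.0, 1.0]] 314.7533478336092
t 9.8 tcp [0.4471 0.0809 0.013 ] jaw 165.4 tilt 0.08 q7 2.63 w 0.507 F [-0.9  0.6  6.6]
t 9.8 tcp [0.4471 0.0809 0.013 ] jaw 165.4 tilt 0.08 q7 2.63 w 0.507 F [-0.9  0.6  6.6]
(0.447, 0.081, 0.11, np.float64(165.3)) -> [[0.0001, 0.0002, -0.2424], [0.0, -0.0002, 0.0003]] rows 1.9
(0.52, 0.0, 0.11, np.float64(140.0)) -> [[0.1501, -0.2274, -0.2422], [-0.0, -0.0002, 0.0706]] rows 3.0
(0.668, -0.155, 0.11, np.float64(85.2)) -> [[0.4319, -0.6831, -0.2419], [-0.0001, -0.0002, 0.2228]] rows 9.3
```

View pics/w7.png

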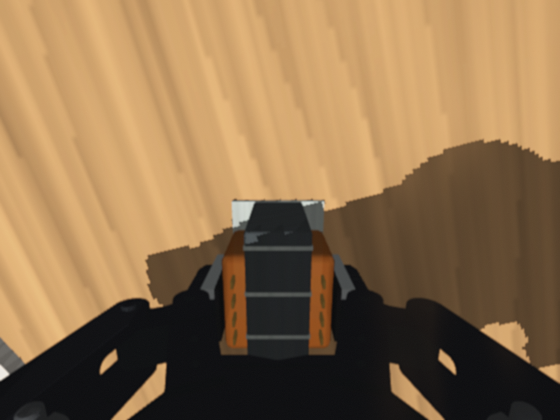

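Request:
play_rows:
  motion:
    - [[0, 0, -0.02], [0, 0, 0]]
    - [[0, 0, -0.06], [0, 0, 0]]
    - [[0, 0, -0.11], [0, 0, 0]]
    - [[0, 0, -0.17], [0, 0, 0]]
    - [[0, 0, -0.22], [0, 0, 0]]
    - [[0.02, -0.03, -0.24], [0, 0, 0.01]]
    - [[0.06, -0.09, -0.242], [0, 0, 0.03]]
    - [[0.11, -0.17, -0.242], [0, 0, 0.05]]

```text
t: 10.6
eef_pos: [0.5014, 0.0212, 0.1101]
tool_rot: [-0.001, -0.478, 0.878, 0.0]
contact_force: [0.5, 0.4, -5.1]
gripper_width: 0.503
```

Run:
```python
from h import *
from station import bot
plan(bot.get_obs(),(.668,-.155,.11,85.2))
```

```text
t 10.6 tcp [0.5014 0.0212 0.1101] jaw 147.2 tilt 0.08 q7 2.5 w 0.503 F [ 0.5  0.4 -5.1]
(0.668, -0.155, 0.11, np.float64(85.2)) -> [[0.1443, -0.5888, -0.0002], [0.0, -0.0002, 0.1721]] rows 7.2
```

Request:
play_rows:
  motion:
    - [[0.02, -0.08, 0], [0, 0, 0.023]]
    - [[0.04, -0.17, 0], [0, 0, 0.046]]
    - [[0.065, -0.26, 0], [0, 0, 0.068]]
    - [[0.085, -0.35, 0], [0, 0, 0.09]]
    - [[0.105, -0.43, 0], [0, 0, 0.112]]
    - [[0.125, -0.51, 0], [0, 0, 0.134]]
    - [[0.138, -0.565, 0], [0, 0, 0.155]]
    - [[0.1443, -0.5888, 0], [0, -0.0002, 0.172]]

```text
t: 11.4
eef_pos: [0.6684, -0.1583, 0.1091]
tool_rot: [-0.0, 0.046, 0.999, -0.001]
contact_force: [-0.5, 0.3, -4.8]
gripper_width: 0.505
```

Request:
play_rows:
  motion:
    - [[0, 0, 0], [0, 0, 0]]
    - [[0, 0, 0], [0, 0, 0]]

```text
t: 11.6
eef_pos: [0.6672, -0.1589, 0.1079]
tool_rot: [-0.002, 0.046, 0.999, -0.001]
contact_force: [0.5, -0.9, -5.6]
gripper_width: 0.508
```

```bash
python3 snap.py w8
python3 - <<'E'
from h import *
from station import bot
c=ld("w8.npz");P=cloud(c)
plan(bot.get_obs(),(.668,-.155,.03,85.2),(.668,-.155,.018,85.2))
E
```

```text
[[0.09, 0.962, 0.259, 0.602], [0.996, -0.087, -0.026, -0.153], [-0.003, 0.261, -0.965, 0.253], [0.0, 0.0, 0.0, 1.0]] 314.7533478336092
t 11.65 tcp [ 0.6673 -0.158   0.1082] jaw 84.8 tilt 0.21 q7 1.9 w 0.509 F [ 0.5  0.8 -5.5]
t 11.65 tcp [ 0.6673 -0.158   0.1082] jaw 84.8 tilt 0.21 q7 1.9 w 0.509 F [ 0.5  0.8 -5.5]
(0.668, -0.155, 0.03, np.float64(85.2)) -> [[-0.0017, 0.0081, 0.1954], [-0.0003, -0.0005, -0.001]] rows 1.6
(0.668, -0.155, 0.018, np.float64(85.2)) -> [[-0.0018, 0.0081, 0.2254], [-0.0003, -0.0005, -0.001]] rows 1.8
```

View pics/w8.png

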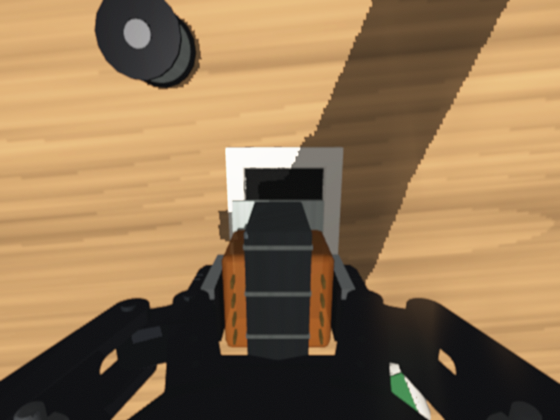

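Run:
```python
from h import *
from station import bot
c=ld("w8.npz")
a=ray(c,225.5,148,.01);b=ray(c,342.5,148,.01);print(a,b,np.linalg.norm(b-a))
a=ray(c,245,168,.01);b=ray(c,323,168,.01);print(a,b,np.linalg.norm(b-a))
m=(a+b)/2
for ang in (-4.8,): print(m[:2]+.041*np.array([np.cos(np.radians(ang)),np.sin(np.radians(ang))]))
```

```text
[ 0.61018467 -0.19352097  0.01      ] [ 0.6181574  -0.10558737  0.01      ] 0.08829429356168514
[ 0.6264364  -0.18061333  0.01      ] [ 0.63182908 -0.12102432  0.01      ] 0.05983252802427842
[ 0.66998895 -0.15424962]
```

Request:
play_rows:
  motion:
    - [[-0.002, 0.004, 0.03], [-0.0003, -0.0005, -0.001]]
    - [[-0.004, 0.008, 0.08], [-0.0003, -0.0005, -0.001]]
    - [[-0.004, 0.008, 0.13], [-0.0003, -0.0005, -0.001]]
    - [[-0.004, 0.008, 0.165], [-0.0003, -0.0005, -0.001]]
    - [[-0.004, 0.008, 0.19], [-0.0003, -0.0005, -0.001]]
    - [[-0.004, 0.008, 0.205], [-0.0003, -0.0005, -0.001]]
    - [[-0.004, 0.008, 0.215], [-0.0003, -0.0005, -0.001]]
    - [[-0.004, 0.008, 0.22], [-0.0003, -0.0005, -0.001]]

```text
t: 12.45
eef_pos: [0.6692, -0.1553, 0.0203]
tool_rot: [0.0, 0.042, 0.999, -0.0]
contact_force: [1.0, 1.0, -5.5]
gripper_width: 0.507
```

Run:
```python
from h import *
from station import bot
plan(bot.get_obs(),(.669,-.155,.018,85.2))
```

```text
t 12.45 tcp [ 0.6692 -0.1553  0.0203] jaw 85.2 tilt 0.04 q7 1.95 w 0.507 F [ 1.   1.  -5.5]
(0.669, -0.155, 0.018, np.float64(85.2)) -> [[0.0005, 0.0006, 0.0057], [-0.0, 0.0001, -0.0]] rows 0.0
```

Request:
play_rows:
  motion:
    - [[0, 0, 0.002], [0, 0, 0]]
    - [[0, 0, 0.004], [0, 0, 0]]
    - [[0, 0, 0.006], [0, 0, 0]]
    - [[0, 0, 0.006], [0, 0, 0]]

```text
t: 12.85
eef_pos: [0.6695, -0.1554, 0.0183]
tool_rot: [0.001, 0.042, 0.999, -0.0]
contact_force: [1.1, -0.1, -4.4]
gripper_width: 0.505
```

Request:
play_rows:
  motion:
    - [[0, 0, 0.001], [0, 0, 0]]
    - [[0, 0, 0.0025], [0, 0, 0]]
    - [[0, 0, 0.0025], [0, 0, 0]]

```text
t: 13.15
eef_pos: [0.6696, -0.1554, 0.0182]
tool_rot: [0.001, 0.042, 0.999, 0.0]
contact_force: [-3.8, 1.6, 4.7]
gripper_width: 0.503
```

Contact felt; release and rise.

Request:
play_rows:
  motion:
    - [[0, 0, 0], [0, 0, 0]]
    - [[0, 0, 0], [0, 0, 0]]
    - [[0, 0, 0], [0, 0, 0]]
    - [[0, 0, 0], [0, 0, 0]]
    - [[0, 0, 0], [0, 0, 0]]
  fingers: 70

```text
t: 13.65
eef_pos: [0.6697, -0.1554, 0.0181]
tool_rot: [0.001, 0.042, 0.999, 0.0]
contact_force: [0.1, -0.2, 0.0]
gripper_width: 0.825
```

Request:
play_rows:
  motion:
    - [[0, 0, -0.03], [0, 0, 0]]
    - [[0, 0, -0.1], [0, 0, 0]]
    - [[0, 0, -0.2], [0, 0, 0]]
    - [[0, 0, -0.3], [0, 0, 0]]
    - [[0, 0, -0.4], [0, 0, 0]]
    - [[0, 0, -0.45], [0, 0, 0]]
    - [[0, 0, -0.45], [0, 0, 0]]

```text
t: 14.35
eef_pos: [0.6715, -0.1565, 0.2033]
tool_rot: [0.005, 0.042, 0.999, -0.0]
contact_force: [-0.1, 0.2, -0.0]
gripper_width: 0.823
```

```bash
python3 snap.py w9; python3 obj.py w9.npz .048 .07 .669 -.155 .08;python3 obj.py w9.npz .006 .02 .669 -.155 .08;python3 obj.py top0.npz .04 .07 .478 -.116 .04;python3 obj.py top0.npz .045 .08 .391 -.282 .04
python3 - <<'E'
from h import *
from station import bot
plan(bot.get_obs(),(.48,-.116,.2,85))
E
```

```text
[[0.084, 0.959, 0.272, 0.604], [0.996, -0.08, -0.023, -0.151], [-0.0, 0.273, -0.962, 0.347], [0.0, 0.0, 0.0, 1.0]] 314.7533478336092
t 14.4 tcp [ 0.6703 -0.1558  0.2007] jaw 85.2 tilt 0.34 q7 1.87 w 0.818 F [-0.9  0.4 -0.4]
w9.npz N 2614 z med 0.0587 rect c [ 670.3 -155.5] sz [44.  65.9] ang 85.1 circ [ 670.  -155.8] 34.3 mean [ 668.9 -155.5] uv [256 164] [301 233]
w9.npz N 5554 z med 0.0117 rect c [ 670.2 -154.4] sz [ 88.1 112.5] ang 85.0 circ [ 670.2 -154.3] 70.7 mean [ 662.7 -153.2] uv [238 137] [322 239]
top0.npz N 85 z med 0.0515 rect c [ 478.4 -118.1] sz [22.9 22.5] ang 89.3 circ [ 478.5 -118.3] 13.0 mean [ 478.4 -117.8] uv [326 229] [335 238]
top0.npz N 248 z med 0.066 rect c [ 390.3 -285.8] sz [38.7 39.9] ang 42.0 circ [ 390.3 -285.9] 20.7 mean [ 390.6 -284.6] uv [392 261] [410 277]
t 14.4 tcp [ 0.6703 -0.1558  0.2007] jaw 85.2 tilt 0.34 q7 1.87 w 0.818 F [-0.9  0.4 -0.4]
(0.48, -0.116, 0.2, np.float64(85.0)) -> [[0.4825, 0.0593, -0.001], [0.0, 0.0009, 0.0005]] rows 3.9
```

View pics/w9.png

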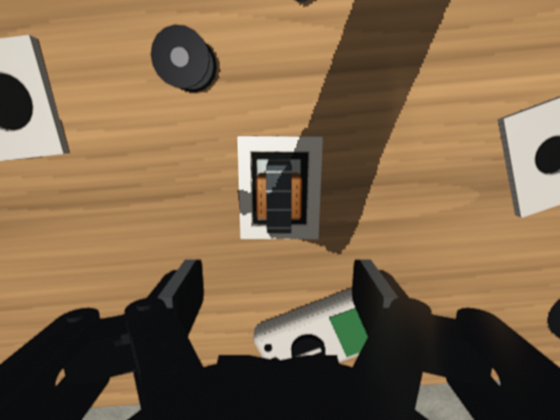

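Run:
```python
from h import *
from station import bot
plan(bot.get_obs(),(.4785,-.118,.2,90))
```

```text
t 14.4 tcp [ 0.6703 -0.1558  0.2007] jaw 85.2 tilt 0.34 q7 1.87 w 0.818 F [-0.9  0.4 -0.4]
(0.4785, -0.118, 0.2, np.float64(90.0)) -> [[0.4858, 0.054, -0.0011], [-0.0, 0.0009, -0.0134]] rows 3.9
```

Request:
play_rows:
  motion:
    - [[0.08, 0.01, 0], [0, 0, -0.003]]
    - [[0.18, 0.02, 0], [0, 0, -0.006]]
    - [[0.28, 0.03, 0], [0, 0.0005, -0.009]]
    - [[0.38, 0.042, 0], [0, 0.0009, -0.012]]
    - [[0.45, 0.05, 0], [0, 0.0009, -0.0134]]
    - [[0.486, 0.054, 0], [0, 0.0009, -0.0134]]
    - [[0.486, 0.054, 0], [0, 0.0009, -0.0134]]
    - [[0.486, 0.054, 0], [0, 0.0009, -0.0134]]
  fingers: 60

```text
t: 15.2
eef_pos: [0.4786, -0.1178, 0.1993]
tool_rot: [0.0, -0.0, 1.0, -0.0]
contact_force: [0.7, 0.5, 0.2]
gripper_width: 0.707
```

```bash
python3 snap.py w10; python3 obj.py w10.npz .04 .07 .478 -.118 .04
python3 - <<'E'
from h import *
from station import bot
plan(bot.get_obs(),(.479,-.118,.016,90))
E
```

```text
[[-0.001, 0.965, 0.264, 0.412], [1.0, 0.001, 0.0, -0.118], [-0.0, 0.264, -0.965, 0.344], [0.0, 0.0, 0.0, 1.0]] 314.7533478336092
t 15.25 tcp [ 0.4791 -0.118   0.1994] jaw 90.0 tilt 0.04 q7 1.84 w 0.703 F [0.3 0.1 0.6]
w10.npz N 565 z med 0.0523 rect c [ 479.7 -118.2] sz [24.8 25.1] ang 15.6 circ [ 480.1 -118.1] 12.9 mean [ 478.9 -118.3] uv [264 190] [290 216]
t 15.25 tcp [ 0.4791 -0.118   0.1994] jaw 90.0 tilt 0.04 q7 1.84 w 0.703 F [0.3 0.1 0.6]
(0.479, -0.118, 0.016, np.float64(90.0)) -> [[0.0005, 0.0001, 0.4585], [-0.0001, 0.0001, 0.0001]] rows 3.7
```

View pics/w10.png

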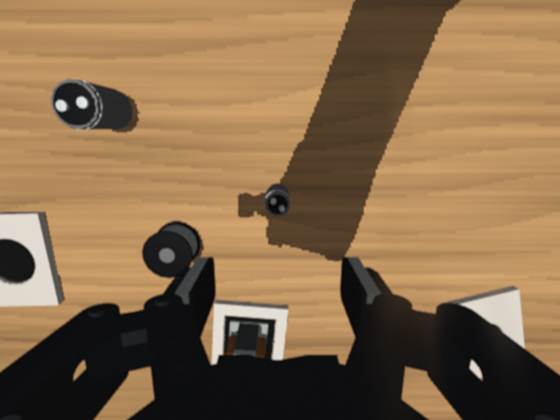

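Request:
play_rows:
  motion:
    - [[0, 0, 0.06], [0, 0, 0]]
    - [[0, 0, 0.14], [0, 0, 0]]
    - [[0, 0, 0.22], [0, 0, 0]]
    - [[0, 0, 0.3], [0, 0, 0]]
    - [[0, 0, 0.37], [0, 0, 0]]
    - [[0, 0, 0.42], [0, 0, 0]]
    - [[0, 0, 0.45], [0, 0, 0]]
    - [[0, 0, 0.458], [0, 0, 0]]

```text
t: 16.05
eef_pos: [0.4791, -0.1182, 0.0148]
tool_rot: [-0.001, -0.0, 1.0, -0.0]
contact_force: [0.3, 0.3, 0.1]
gripper_width: 0.701
```

Request:
play_rows:
  motion:
    - [[0, 0, 0], [0, 0, 0]]
    - [[0, 0, 0], [0, 0, 0]]
    - [[0, 0, 0], [0, 0, 0]]
    - [[0, 0, 0], [0, 0, 0]]
    - [[0, 0, 0], [0, 0, 0]]
    - [[0, 0, 0], [0, 0, 0]]
    - [[0, 0, 0], [0, 0, 0]]
  fingers: 12
  grip_force: 30

```text
t: 16.75
eef_pos: [0.4799, -0.1183, 0.0156]
tool_rot: [0.0, -0.0, 1.0, -0.0]
contact_force: [0.5, 0.6, 6.9]
gripper_width: 0.287
```

```bash
python3 obj.py top0.npz .006 .06 .654 .138 .09
python3 - <<'E'
from h import *
from station import bot
c=ld("top0.npz");im=cv2.cvtColor(c["pixels"],cv2.COLOR_RGB2GRAY)
for (u,v) in ((230,167),(448,203)):
    w=im[v-14:v+15,u-14:u+15];m=(w<75).astype(np.uint8)
    n,l,s,ct=cv2.connectedComponentsWithStats(m);i=1+np.argmax(s[1:,4])
    print(ct[i]+[u-14,v-14],s[i,4],ray(c,*(ct[i]+[u-14,v-14]),.006),"diam px",2*np.sqrt(s[i,4]/np.pi))
plan(bot.get_obs(),(.479,-.118,.12,90),(.655,.137,.12,90))
E
```

```text
top0.npz N 1368 z med 0.0108 rect c [655.5 137.2] sz [113.6  88.9] ang 15.9 circ [654.3 136. ] 70.1 mean [655.1 136.8] uv [208 143] [252 192]
[229.66896552 166.97241379] 145 [0.65662197 0.13755504 0.006     ] diam px 13.58748446131949
[447.44694534 202.4244373 ] 311 [ 0.55638904 -0.42341279  0.006     ] diam px 19.899183360445615
t 16.75 tcp [ 0.4799 -0.1183  0.0156] jaw 90.0 tilt 0.04 q7 2.06 w 0.287 F [0.5 0.6 6.9]
(0.479, -0.118, 0.12, np.float64(90.0)) -> [[0.0023, 0.0006, -0.261], [-0.0001, 0.0, 0.0001]] rows 2.1
(0.655, 0.137, 0.12, np.float64(90.0)) -> [[-0.4379, 0.6379, -0.2613], [-0.0001, 0.0, 0.0001]] rows 6.5
```

Request:
play_rows:
  motion:
    - [[0, 0, -0.03], [0, 0, 0]]
    - [[0, 0, -0.08], [0, 0, 0]]
    - [[0, 0, -0.14], [0, 0, 0]]
    - [[0, 0, -0.2], [0, 0, 0]]
    - [[0, 0, -0.245], [0, 0, 0]]
    - [[-0.02, 0.03, -0.26], [0, 0, 0]]
    - [[-0.07, 0.1, -0.26], [0, 0, 0]]
    - [[-0.13, 0.19, -0.26], [0, 0, 0]]

```text
t: 17.55
eef_pos: [0.5319, -0.0431, 0.121]
tool_rot: [0.001, 0.002, 1.0, -0.0]
contact_force: [0.9, -1.0, 0.1]
gripper_width: 0.285
```

Run:
```python
from h import *
from station import bot
plan(bot.get_obs(),(.656,.137,.12,90))
```

```text
t 17.55 tcp [ 0.5319 -0.0431  0.121 ] jaw 89.8 tilt 0.09 q7 1.79 w 0.285 F [ 0.9 -1.   0.1]
(0.656, 0.137, 0.12, np.float64(90.0)) -> [[-0.3086, 0.4514, 0.0025], [-0.0001, 0.0002, -0.0006]] rows 4.4
```

Request:
play_rows:
  motion:
    - [[-0.06, 0.09, 0], [0, 0, 0]]
    - [[-0.13, 0.19, 0], [0, 0, 0]]
    - [[-0.2, 0.29, 0], [0, 0, 0]]
    - [[-0.25, 0.37, 0], [0, 0, 0]]
    - [[-0.29, 0.425, 0], [0, 0, -0.0006]]
    - [[-0.3086, 0.451, 0.0025], [0, 0.0002, -0.0006]]
    - [[-0.3086, 0.451, 0.0025], [0, 0.0002, -0.0006]]
    - [[-0.3086, 0.451, 0.0025], [0, 0.0002, -0.0006]]

```text
t: 18.35
eef_pos: [0.6552, 0.1349, 0.1201]
tool_rot: [-0.0, 0.001, 1.0, -0.001]
contact_force: [0.5, -0.6, -0.5]
gripper_width: 0.286
```

```bash
python3 snap.py w11;python3 obj.py w11.npz .006 .016 .655 .137 .08
python3 - <<'E'
from h import *
from station import bot
plan(bot.get_obs(),(.656,.137,.022,90))
E
```

```text
[[0.001, 0.965, 0.263, 0.589], [1.0, -0.0, -0.002, 0.135], [-0.002, 0.263, -0.965, 0.265], [0.0, 0.0, 0.0, 1.0]] 314.7533478336092
t 18.4 tcp [0.6552 0.1343 0.1202] jaw 89.9 tilt 0.13 q7 1.53 w 0.286 F [ 0.3 -0.6  0.2]
w11.npz N 11270 z med 0.012 rect c [657.3 136.6] sz [112.3  88.2] ang 16.1 circ [657.3 136.8] 70.7 mean [644.3 136.7] uv [209 134] [346 265]
t 18.4 tcp [0.6552 0.1343 0.1202] jaw 89.9 tilt 0.13 q7 1.53 w 0.286 F [ 0.3 -0.6  0.2]
(0.656, 0.137, 0.022, np.float64(90.0)) -> [[-0.0023, 0.0072, 0.2454], [-0.0003, -0.0001, -0.0004]] rows 2.0
```

View pics/w11.png

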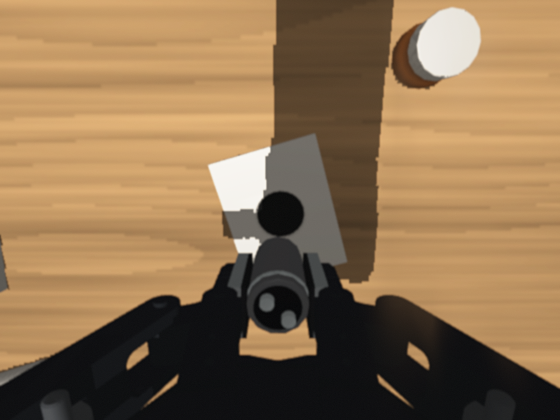

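Run:
```python
from h import *
c=ld("w11.npz");print(ray(c,280.5,213.5,.01),ray(c,280.5,213.5,.005))
```

```text
[0.65601194 0.13697797 0.01      ] [0.65733056 0.13701589 0.005     ]
```

Request:
play_rows:
  motion:
    - [[-0.002, 0.003, 0.04], [0, 0, 0]]
    - [[-0.0045, 0.007, 0.09], [-0.0003, 0, 0]]
    - [[-0.0045, 0.007, 0.14], [-0.0003, 0, 0]]
    - [[-0.0045, 0.007, 0.18], [-0.0003, 0, 0]]
    - [[-0.0045, 0.007, 0.21], [-0.0003, 0, 0]]
    - [[-0.0045, 0.007, 0.225], [-0.0003, 0, 0]]
    - [[-0.0045, 0.007, 0.235], [-0.0003, 0, 0]]
    - [[-0.0045, 0.007, 0.242], [-0.0003, 0, 0]]

```text
t: 19.2
eef_pos: [0.6573, 0.1369, 0.0236]
tool_rot: [-0.0, 0.001, 1.0, -0.0]
contact_force: [-0.5, 0.4, 0.4]
gripper_width: 0.281
```

Request:
play_rows:
  motion:
    - [[0, 0, 0.002], [0, 0, 0]]
    - [[0, 0, 0.003], [0, 0, 0]]
    - [[0, 0, 0.003], [0, 0, 0]]

```text
t: 19.5
eef_pos: [0.6576, 0.1369, 0.0228]
tool_rot: [0.0, 0.001, 1.0, 0.0]
contact_force: [0.0, 0.2, -0.6]
gripper_width: 0.281
```

Request:
play_rows:
  motion:
    - [[0, 0, 0.0015], [0, 0, 0]]
    - [[0, 0, 0.003], [0, 0, 0]]
    - [[0, 0, 0.0045], [0, 0, 0]]
    - [[0, 0, 0.0055], [0, 0, 0]]
    - [[0, 0, 0.0055], [0, 0, 0]]

```text
t: 20.0
eef_pos: [0.6576, 0.137, 0.0207]
tool_rot: [0.0, 0.001, 1.0, 0.0]
contact_force: [-1.0, 0.5, 1.4]
gripper_width: 0.282
```

Request:
play_rows:
  motion:
    - [[0, 0, 0.001], [0, 0, 0]]
    - [[0, 0, 0.0018], [0, 0, 0]]
    - [[0, 0, 0.0018], [0, 0, 0]]

```text
t: 20.3
eef_pos: [0.6577, 0.137, 0.0207]
tool_rot: [0.0, 0.001, 1.0, 0.0]
contact_force: [-1.9, -0.6, 7.9]
gripper_width: 0.286
```

Request:
play_rows:
  motion:
    - [[0, 0, 0], [0, 0, 0]]
    - [[0, 0, 0], [0, 0, 0]]
    - [[0, 0, 0], [0, 0, 0]]
    - [[0, 0, 0], [0, 0, 0]]
    - [[0, 0, 0], [0, 0, 0]]
  fingers: 60

```text
t: 20.8
eef_pos: [0.6576, 0.137, 0.0205]
tool_rot: [0.0, 0.001, 1.0, 0.0]
contact_force: [-0.1, -0.0, 0.1]
gripper_width: 0.702
```

Request:
play_rows:
  motion:
    - [[0, 0, -0.03], [0, 0, 0]]
    - [[0, 0, -0.1], [0, 0, 0]]
    - [[0, 0, -0.2], [0, 0, 0]]
    - [[0, 0, -0.3], [0, 0, 0]]
    - [[0, 0, -0.4], [0, 0, 0]]
    - [[0, 0, -0.45], [0, 0, 0]]
    - [[0, 0, -0.45], [0, 0, 0]]

```text
t: 21.5
eef_pos: [0.6598, 0.1369, 0.2056]
tool_rot: [0.004, 0.002, 1.0, 0.001]
contact_force: [0.4, -0.5, -0.4]
gripper_width: 0.703
```

```bash
python3 snap.py w12; python3 obj.py w12.npz .045 .07 .657 .137 .05;python3 obj.py w12.npz .006 .02 .657 .137 .09
python3 - <<'E'
from h import *
from station import bot
plan(bot.get_obs(),(.5,-.1,.2,90),(.39,-.285,.2,30),(.39,-.285,.2,90),(.39,-.285,.2,60))
E
```

```text
[[0.003, 0.962, 0.271, 0.592], [1.0, -0.003, 0.002, 0.136], [0.003, 0.271, -0.962, 0.35], [0.0, 0.0, 0.0, 1.0]] 314.7533478336092
t 21.55 tcp [0.6585 0.1369 0.203 ] jaw 89.8 tilt 0.26 q7 1.5 w 0.702 F [-0.9  1.1 -0.4]
w12.npz N 566 z med 0.0574 rect c [657.4 136.5] sz [24.3 25.3] ang 32.3 circ [657.8 137. ] 12.9 mean [656.6 136.9] uv [264 184] [290 211]
w12.npz N 7557 z med 0.0121 rect c [657.5 136.7] sz [112.2  88.2] ang 16.1 circ [657.6 136.5] 71.0 mean [654.1 136.3] uv [222 127] [328 246]
t 21.55 tcp [0.6585 0.1369 0.203 ] jaw 89.8 tilt 0.26 q7 1.5 w 0.702 F [-0.9  1.1 -0.4]
(0.5, -0.1, 0.2, np.float64(90.0)) -> [[0.3946, -0.5934, 0.0049], [0.0003, 0.0007, -0.0005]] rows 5.7
(0.39, -0.285, 0.2, np.float64(30.0)) -> [[0.6683, -1.0567, 0.0029], [0.0006, 0.0005, 0.1662]] rows 10.0
(0.39, -0.285, 0.2, np.float64(90.0)) -> [[0.6683, -1.0567, 0.0029], [0.0003, 0.0007, -0.0005]] rows 10.0
(0.39, -0.285, 0.2, np.float64(60.0)) -> [[0.6683, -1.0567, 0.0029], [0.0005, 0.0006, 0.0829]] rows 10.0
```

View pics/w12.png

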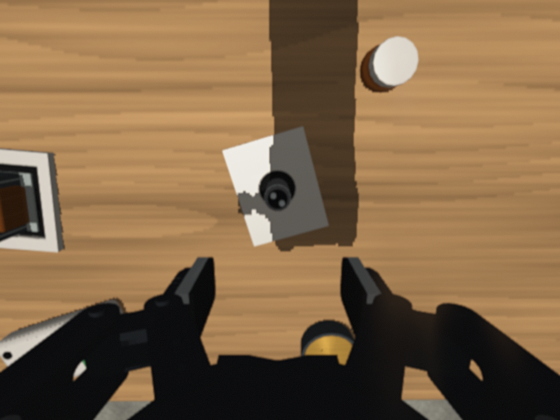

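Request:
play_rows:
  motion:
    - [[0.07, -0.1, 0], [0, 0, 0.01]]
    - [[0.15, -0.22, 0], [0, 0, 0.02]]
    - [[0.22, -0.33, 0], [0, 0, 0.03]]
    - [[0.28, -0.43, 0], [0, 0, 0.04]]
    - [[0.34, -0.53, 0], [0, 0, 0.05]]
    - [[0.41, -0.64, 0], [0, 0, 0.06]]
    - [[0.47, -0.74, 0], [0, 0, 0.07]]
    - [[0.53, -0.84, 0], [0, 0, 0.08]]
  fingers: 75

```text
t: 22.35
eef_pos: [0.4433, -0.1996, 0.2007]
tool_rot: [0.001, 0.251, 0.968, 0.002]
contact_force: [1.1, -1.2, 0.1]
gripper_width: 0.88
```

Run:
```python
from h import *
from station import bot
plan(bot.get_obs(),(.391,-.285,.2,60))
```

```text
t 22.35 tcp [ 0.4433 -0.1996  0.2007] jaw 60.9 tilt 0.21 q7 1.58 w 0.88 F [ 1.1 -1.2  0.1]
(0.391, -0.285, 0.2, np.float64(60.0)) -> [[0.0102, -0.2501, 0.001], [0.0005, 0.0002, 0.0025]] rows 2.0
```

Request:
play_rows:
  motion:
    - [[0.004, -0.09, 0], [0, 0, 0.001]]
    - [[0.007, -0.17, 0], [0, 0, 0.0025]]
    - [[0.01, -0.22, 0], [0.0005, 0.0002, 0.0025]]
    - [[0.0102, -0.25, 0.001], [0.0005, 0.0002, 0.0025]]
    - [[0.0102, -0.25, 0.001], [0.0005, 0.0002, 0.0025]]
    - [[0.0102, -0.25, 0.001], [0.0005, 0.0002, 0.0025]]

```text
t: 22.95
eef_pos: [0.3914, -0.2841, 0.1996]
tool_rot: [-0.0, 0.259, 0.966, 0.0]
contact_force: [-0.4, 0.9, -0.5]
gripper_width: 0.875
```

```bash
python3 snap.py w13; python3 obj.py w13.npz .055 .08 .391 -.285 .05;python3 obj.py w13.npz .055 .068 .391 -.285 .05
python3 - <<'E'
from h import *
from station import bot
plan(bot.get_obs(),(.391,-.285,.022,60))
E
```

```text
[[0.499, 0.836, 0.228, 0.334], [0.867, -0.482, -0.13, -0.251], [0.001, 0.263, -0.965, 0.344], [0.0, 0.0, 0.0, 1.0]] 314.7533478336092
t 23.0 tcp [ 0.3917 -0.2838  0.1996] jaw 60.1 tilt 0.06 q7 1.79 w 0.878 F [ 0.8  1.1 -0.6]
w13.npz N 1523 z med 0.0676 rect c [ 391.1 -286.8] sz [39.7 39.6] ang 58.3 circ [ 391.6 -287.2] 20.5 mean [ 390.4 -286.5] uv [253 185] [296 228]
w13.npz N 1005 z med 0.0672 rect c [ 391.1 -286.8] sz [39.7 39.6] ang 58.3 circ [ 391.6 -287.2] 20.5 mean [ 390.  -286.2] uv [253 185] [296 228]
t 23.0 tcp [ 0.3917 -0.2838  0.1996] jaw 60.1 tilt 0.06 q7 1.79 w 0.878 F [ 0.8  1.1 -0.6]
(0.391, -0.285, 0.022, np.float64(60.0)) -> [[-0.0004, -0.0037, 0.4441], [0.0001, -0.0002, 0.0003]] rows 3.6
```

View pics/w13.png

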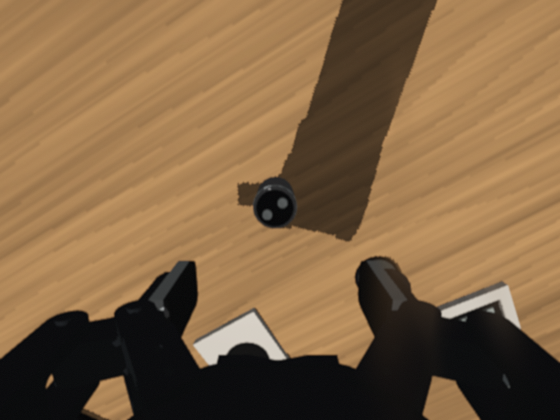

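Request:
play_rows:
  motion:
    - [[-0.001, -0.004, 0.06], [0, 0, 0]]
    - [[-0.002, -0.007, 0.14], [0, 0, 0]]
    - [[-0.0023, -0.007, 0.22], [0, 0, 0]]
    - [[-0.0023, -0.007, 0.29], [0, 0, 0]]
    - [[-0.0023, -0.007, 0.35], [0, 0, 0]]
    - [[-0.0023, -0.007, 0.4], [0, 0, 0]]
    - [[-0.0023, -0.007, 0.43], [0, 0, 0]]
    - [[-0.0023, -0.007, 0.444], [0, 0, 0]]

```text
t: 23.8
eef_pos: [0.3912, -0.2855, 0.021]
tool_rot: [-0.001, 0.257, 0.966, 0.001]
contact_force: [1.0, 0.2, -0.4]
gripper_width: 0.881
```

Request:
play_rows:
  motion:
    - [[0, 0, 0], [0, 0, 0]]
    - [[0, 0, 0], [0, 0, 0]]
    - [[0, 0, 0], [0, 0, 0]]
    - [[0, 0, 0], [0, 0, 0]]
    - [[0, 0, 0], [0, 0, 0]]
    - [[0, 0, 0], [0, 0, 0]]
    - [[0, 0, 0], [0, 0, 0]]
  fingers: 25
  grip_force: 35

```text
t: 24.5
eef_pos: [0.3919, -0.2857, 0.0219]
tool_rot: [-0.0, 0.257, 0.966, 0.001]
contact_force: [0.3, 0.3, 6.7]
gripper_width: 0.458
```

```bash
python3 obj.py top0.npz .006 .06 .556 -.423 .09;python3 - <<'E'
from h import *
from station import bot
plan(bot.get_obs(),(.391,-.2865,.125,60),(.4,-.4,.125,60),(.556,-.423,.125,60))
E
```

```text
top0.npz N 1313 z med 0.0101 rect c [ 555.7 -422.6] sz [112.2  89.7] ang 1.5 circ [ 555.6 -422.4] 70.2 mean [ 555.4 -422.4] uv [429 181] [466 225]
t 24.5 tcp [ 0.3919 -0.2857  0.0219] jaw 60.2 tilt 0.09 q7 2.08 w 0.458 F [0.3 0.3 6.7]
(0.391, -0.2865, 0.125, np.float64(60.0)) -> [[0.0012, -0.0024, -0.2578], [0.0002, -0.0001, 0.0005]] rows 2.1
(0.4, -0.4, 0.125, np.float64(60.0)) -> [[-0.1594, -0.2374, -0.2583], [0.0002, -0.0001, 0.0005]] rows 3.1
(0.556, -0.423, 0.125, np.float64(60.0)) -> [[-0.5264, -0.0933, -0.2584], [0.0002, -0.0001, 0.0005]] rows 4.8
```

Request:
play_rows:
  motion:
    - [[0, 0, -0.03], [0, 0, 0]]
    - [[0, 0, -0.08], [0, 0, 0]]
    - [[0, 0, -0.14], [0, 0, 0]]
    - [[0, 0, -0.2], [0, 0, 0]]
    - [[0, 0, -0.24], [0, 0, 0]]
    - [[-0.02, -0.005, -0.258], [0, 0, 0]]
    - [[-0.08, -0.015, -0.258], [0, 0, 0]]
    - [[-0.16, -0.03, -0.258], [0, 0, 0]]

```text
t: 25.3
eef_pos: [0.4418, -0.3278, 0.1253]
tool_rot: [-0.0, 0.257, 0.966, 0.001]
contact_force: [1.4, -0.0, -0.2]
gripper_width: 0.461
```

Run:
```python
from h import *
from station import bot
plan(bot.get_obs(),(.556,-.423,.125,60))
```

```text
t 25.3 tcp [ 0.4418 -0.3278  0.1253] jaw 60.2 tilt 0.17 q7 1.97 w 0.461 F [ 1.4 -0.  -0.2]
(0.556, -0.423, 0.125, np.float64(60.0)) -> [[-0.366, -0.0648, 0.0001], [0.0004, -0.0002, 0.0006]] rows 3.0
```

Request:
play_rows:
  motion:
    - [[-0.09, -0.016, 0], [0, 0, 0]]
    - [[-0.18, -0.032, 0], [0, 0, 0]]
    - [[-0.26, -0.046, 0], [0, 0, 0]]
    - [[-0.32, -0.057, 0], [0.0004, -0.0002, 0]]
    - [[-0.355, -0.063, 0], [0.0004, -0.0002, 0]]
    - [[-0.366, -0.065, 0], [0.0004, -0.0002, 0]]
    - [[-0.366, -0.065, 0], [0.0004, -0.0002, 0]]
    - [[-0.366, -0.065, 0], [0.0004, -0.0002, 0]]

```text
t: 26.1
eef_pos: [0.5552, -0.4226, 0.1247]
tool_rot: [-0.001, 0.257, 0.966, 0.0]
contact_force: [-0.5, 0.3, -1.4]
gripper_width: 0.461
```

```bash
python3 snap.py w14;python3 obj.py w14.npz .006 .016 .556 -.423 .08
python3 - <<'E'
from h import *
from station import bot
plan(bot.get_obs(),(.556,-.423,.027,60))
E
```

```text
[[0.497, 0.837, 0.228, 0.498], [0.868, -0.479, -0.13, -0.39], [0.001, 0.263, -0.965, 0.269], [0.0, 0.0, 0.0, 1.0]] 314.7533478336092
t 26.15 tcp [ 0.5552 -0.4225  0.1249] jaw 60.2 tilt 0.07 q7 1.99 w 0.458 F [ 0.3 -0.2 -1.3]
w14.npz N 9890 z med 0.0118 rect c [ 557.1 -423.2] sz [112.1  88.3] ang 1.3 circ [ 557.  -423.3] 70.7 mean [ 543.2 -416.5] uv [198 128] [354 262]
t 26.15 tcp [ 0.5552 -0.4225  0.1249] jaw 60.2 tilt 0.07 q7 1.99 w 0.458 F [ 0.3 -0.2 -1.3]
(0.556, -0.423, 0.027, np.float64(60.0)) -> [[-0.0026, -0.0002, 0.2448], [0.0001, -0.0002, 0.0006]] rows 2.0
```

View pics/w14.png

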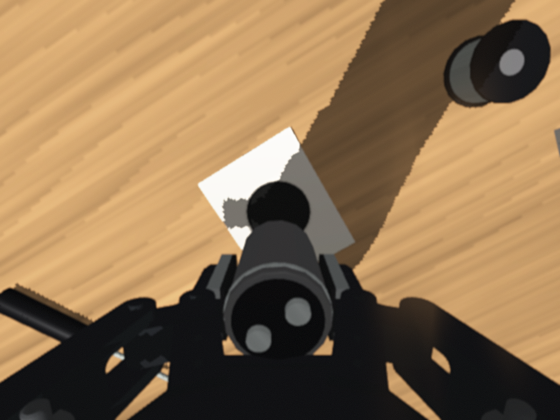

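Request:
play_rows:
  motion:
    - [[-0.002, 0, 0.04], [0, 0, 0]]
    - [[-0.0045, 0.001, 0.09], [0, 0, 0]]
    - [[-0.0045, 0.001, 0.14], [0, 0, 0]]
    - [[-0.0045, 0.001, 0.18], [0, 0, 0]]
    - [[-0.0045, 0.001, 0.205], [0, 0, 0]]
    - [[-0.0045, 0.001, 0.222], [0, 0, 0]]
    - [[-0.0045, 0.001, 0.234], [0, 0, 0]]
    - [[-0.0045, 0.001, 0.24], [0, 0, 0]]

```text
t: 26.95
eef_pos: [0.557, -0.4232, 0.0289]
tool_rot: [-0.0, 0.257, 0.966, 0.0]
contact_force: [0.2, -0.4, -0.3]
gripper_width: 0.461
```

Request:
play_rows:
  motion:
    - [[0, 0, 0.0015], [0, 0, 0]]
    - [[0, 0, 0.003], [0, 0, 0]]
    - [[0, 0, 0.0045], [0, 0, 0]]
    - [[0, 0, 0.0045], [0, 0, 0]]

```text
t: 27.35
eef_pos: [0.5572, -0.4232, 0.0274]
tool_rot: [-0.0, 0.257, 0.966, 0.0]
contact_force: [1.7, -0.5, -1.6]
gripper_width: 0.456
```

Request:
play_rows:
  motion:
    - [[0, 0, 0.001], [0, 0, 0]]
    - [[0, 0, 0.002], [0, 0, 0]]
    - [[0, 0, 0.003], [0, 0, 0]]
    - [[0, 0, 0.003], [0, 0, 0]]

```text
t: 27.75
eef_pos: [0.5574, -0.4234, 0.027]
tool_rot: [0.0, 0.257, 0.966, 0.0]
contact_force: [-1.6, 1.7, 4.9]
gripper_width: 0.462
```

Request:
play_rows:
  motion:
    - [[0, 0, 0], [0, 0, 0]]
    - [[0, 0, 0], [0, 0, 0]]
    - [[0, 0, 0], [0, 0, 0]]
    - [[0, 0, 0], [0, 0, 0]]
    - [[0, 0, 0], [0, 0, 0]]
  fingers: 70

```text
t: 28.25
eef_pos: [0.5573, -0.4233, 0.0269]
tool_rot: [0.0, 0.257, 0.966, 0.0]
contact_force: [-0.4, -0.7, 1.0]
gripper_width: 0.814
```

Request:
play_rows:
  motion:
    - [[0, 0, -0.03], [0, 0, 0]]
    - [[0, 0, -0.1], [0, 0, 0]]
    - [[0, 0, -0.2], [0, 0, 0]]
    - [[0, 0, -0.3], [0, 0, 0]]
    - [[0, 0, -0.4], [0, 0, 0]]
    - [[0, 0, -0.45], [0, 0, 0]]
    - [[0, 0, -0.45], [0, 0, 0]]
    - [[0, 0, -0.45], [0, 0, 0]]

```text
t: 29.05
eef_pos: [0.5572, -0.4234, 0.2075]
tool_rot: [0.001, 0.257, 0.966, 0.0]
contact_force: [0.4, -0.3, 0.2]
gripper_width: 0.82
```

```bash
python3 snap.py w15; python3 snap.py t15 top; python3 snap.py s15 side; python3 obj.py w15.npz .055 .09 .557 -.423 .05; for a in ".043 .065 .372 .305 .06" ".047 .07 .67 -.155 .06" ".045 .07 .657 .137 .05" ".03 .05 .534 -.229 .05" ".035 .06 .533 .237 .05"; do python3 obj.py t15.npz $a; done;  python3 obj.py top0.npz .03 .05 .534 -.229 .05;python3 obj.py top0.npz .035 .06 .533 .237 .05
```

```text
[[0.497, 0.837, 0.23, 0.499], [0.868, -0.479, -0.13, -0.391], [0.001, 0.265, -0.964, 0.352], [0.0, 0.0, 0.0, 1.0]] 314.7533478336092
t 29.1 tcp [ 0.5569 -0.4229  0.2063] jaw 60.2 tilt 0.08 q7 1.95 w 0.818 F [0.6 0.8 0.1]
[[-0.011, -0.997, 0.074, 0.438], [-1.0, 0.012, 0.017, -0.023], [-0.018, -0.074, -0.997, 1.121], [0.0, 0.0, 0.0, 1.0]] 433.39317966260444
t 29.15 tcp [ 0.5568 -0.4227  0.2057] jaw 60.2 tilt 0.13 q7 1.95 w 0.819 F [-0.3 -0.9 -1.3]
[[0.972, -0.141, 0.189, 0.295], [-0.235, -0.635, 0.736, -0.843], [0.016, -0.76, -0.65, 0.773], [0.0, 0.0, 0.0, 1.0]] 434.67066659566507
t 29.2 tcp [ 0.5567 -0.4227  0.2055] jaw 60.2 tilt 0.15 q7 1.95 w 0.821 F [ 0.8  0.3 -0.2]
w15.npz N 1527 z med 0.0726 rect c [ 557.5 -423.6] sz [39.2 39.8] ang 15.5 circ [ 557.8 -423.6] 20.3 mean [ 556.4 -422.8] uv [256 182] [299 226]
t15.npz N 210 z med 0.0506 rect c [371.1 305.4] sz [29.5 79.1] ang 87.6 circ [371.4 304.4] 41.0 mean [370.  304.9] uv [153 263] [166 295]
t15.npz N 389 z med 0.0564 rect c [ 668.5 -155.1] sz [43.7 66.8] ang 83.5 circ [ 668.5 -154.9] 34.6 mean [ 667.7 -154.6] uv [335 144] [353 170]
t15.npz N 84 z med 0.0564 rect c [655.3 136.1] sz [23.8 22.6] ang 3.7 circ [656.4 136.3] 13.0 mean [655.1 136.1] uv [223 159] [232 169]
t15.npz N 332 z med 0.0386 rect c [ 535.  -232.4] sz [49.2 49.6] ang 43.7 circ [ 535.9 -232.2] 25.8 mean [ 535.5 -232.3] uv [366 200] [385 220]
t15.npz N 208 z med 0.0459 rect c [535.1 240.6] sz [37.9 38. ] ang 0.6 circ [534.9 241.1] 19.8 mean [534.7 240.3] uv [179 205] [194 220]
top0.npz N 330 z med 0.0388 rect c [ 536.1 -232.6] sz [48.9 50.1] ang 89.6 circ [ 535.8 -232. ] 25.6 mean [ 535.5 -232.2] uv [366 200] [385 220]
top0.npz N 206 z med 0.0458 rect c [535.2 240.8] sz [38.5 38.1] ang 88.5 circ [534.8 241.2] 19.9 mean [534.8 240.4] uv [179 205] [194 220]
```

View pics/w15.png

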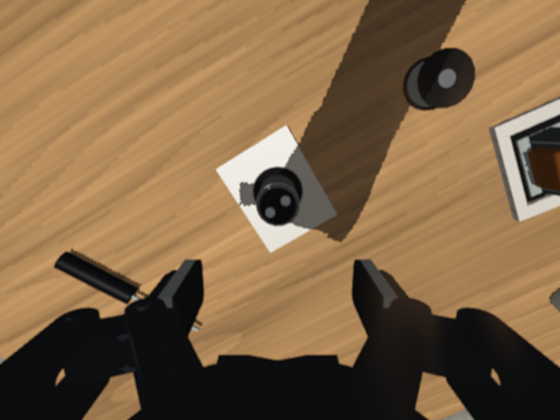

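View pics/s15.png

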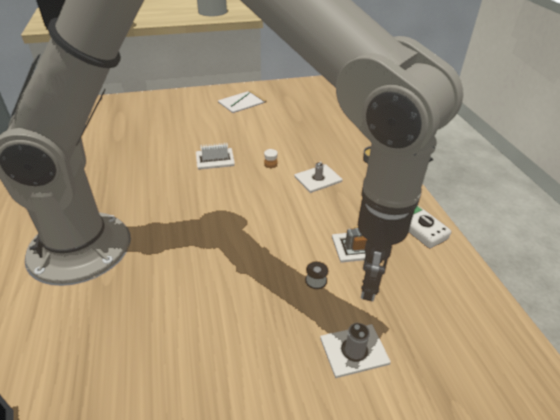

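All four parts stand in their own recesses, and the two bystanders haven't moved: the spool is at (375,210) and the jar at (187,213) in the top view.

```bash
python3 -c "
from station import bot
print(bot.hand_in())"
```

```text
the job is handed in; nothing more can be done
None
```

All four parts are in their own trays, standing upright, and I've handed the job in at about 29 s of the 128 s allowed. I placed them in this order: heat sink, transformer, small can, large can. Each was lowered until the wrist felt light contact (about 4–8 N), then released.

| Check after release | Result |
|---|---|
| Centring in the recess | All four parts within about 1–1.5 mm of their recess centres, with about 7–8 mm clearance around each |
| Angle | Heat sink and transformer within 0.1° of their trays in the wrist views |
| Height | Tops 5–6 mm above where they stood on the bench, as expected with the part flat on the recess floor |
| Solder reel and flux jar | Before and after positions agree within about 1 mm, the limit of the measurement |

- **Camera offset:** The top and wrist cameras disagreed by about 1–2 mm, within the stated calibration. I used the wrist view or an average of the two.
- **Transformer angle:** The last top view read the transformer about 1.5° off, where the wrist view matched the tray. The top view is coarser.

No check failed.

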